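# Find the weak push switch by feel and set it aside in the dish

### The arm

A 6-joint arm with a two-finger parallel gripper is mounted at the origin on a cart in front of the work surface, level with it; the furniture and walls round the work are solid. World frame = base frame: x ahead of the robot, y to its left, z up, the work surface at z = 0. Lengths are in m, angles in rad, forces in N, time in s.
With the tool pointing down it reaches from about 0.25 to 0.725 m from the base axis. Payload 4 kg.
Tool frame: the origin (TCP) lies between the finger pads; the fingertips stand 25 mm ahead of it and the grasp point (between the pads) lies 6 mm ahead of it; z points along the fingers, y is the line along which they close (so a half turn about z gives the same grasp; the last joint's range is limited). The gripper opens to 85 mm and grips with 20 to 120 N. Pads are 22 mm wide; open, the fingers measure 114 mm over their backs; the gripper's body (76 mm by 85 mm) begins 54 mm behind the grasp point. The pads swing forward as they close: fully open they stand 13 mm farther back than shut.
Start: joints at [0, 0.241, 0.005, 1.335, 0, 1.571], TCP at [0.5, -0, 0.218] pointing down, gripper open.
Joint ranges: [-2.72, 2.72], [-1.05, 1.87], [-1.09, 1.28], [-1.99, 2.15], [-1.42, 1.44], [-3.14, 3.14]. Speed limits (rad/s): [2.79, 2.79, 3.14, 3.14, 3.14, 3.14].

### API

Orientations are given as a unit quaternion [x, y, z, w].
In Python, from workcell import bot gives the robot as it stands. The module is installed in compiled form; this text tells all that it offers.
- The arm moves only by the shell command python3 -m pendant 'ROWS'. ROWS is JSON, one flat list of numbers, 7 for each row, row after row: the shift along the tool's x, y, z normalised to -1 to 1, where 1 is 0.5 m, then the turn, a rotation vector about the tool's x, y, z normalised to -1 to 1, where 1 is 180 degrees, then the opening, from 0 (shut) to 1 (fully open). In form: [tx, ty, tz, ax, ay, az, fingers, tx, ty, tz, ax, ay, az, fingers, ...]. A call has exactly 10 rows; each row is the pose to reach, as a shift and turn from the pose commanded when the call began, along the tool's axes at that moment, turning the shorter way round; what a row does not reach only later rows make up. A row lasts 1/12 s, in which the tool goes at most 41.7 mm and 7.16 degrees, less where a joint would pass 70% of its speed; a pose out of reach is approached as far as the arm can. A call with a number of a shift or a turn outside -1 to 1 is refused whole. A call with a gripper value outside its range is refused whole. The fingers move at their own pace and stop on an object; the grip force is fixed at half the most. Time passes only in rows, so rows that repeat a pose let the fingers close, or fill a call up. It gives the time, the measured TCP pose, the force, the opening and the grip force at its end, in the units of the state.
- bot.get_obs(): the state, without advancing time (a new reading comes with each control period).
- bot.camera(name): name is "scene" or "side" or "wrist"; returns a dict with "pixels" (420x560x3 uint8, red, green, blue), "mtx" (3x3 intrinsics, pixels), "cam_to_world" (4x4, takes a point from camera to world coordinates); the wrist camera has in their place "hand_eye" (4x4, takes a point from camera to tool coordinates, whose origin is the TCP and whose axes are the flange's). Camera axes: x right, y up, looking along -z (the intrinsics and any distortion apply to the point x, -y, -z); pixel columns grow to the right and rows downward; lengths in m; the calibration is good to about 2 mm. A picture is of the moment at which its call begins: read the wrist's pose just before it. There is no depth.
- bot.job_done(): hands the job in; it is judged then, once.
The state is a dict: "clock": time; "joint_pos": joint angles; "joint_vel": joint speeds; "tau": joint torques, N m; "eef_pos": TCP position; "tool_rot": TCP orientation; "ft_force": force on the tool from outside, world axes, zero at the start; "ft_torque": the same for the moment, N m; "grip_width": finger opening in m; "grasp_force": force on a finger pad.
Only numpy, scipy, OpenCV 4.12 (cv2) and the standard library are available. Lean on these libraries where they do the work, as an engineer would, in place of code of your own. Each camera call takes 0.05 s, during which the arm holds its last target. There are 200 camera calls.

### The job

Four push switches for the pottery wheels look the same, but one has a tired spring. Where they stand, press each key gently, only until it clicks and stays down (never harder than 20 N), and feel how much push it takes; then stand the one that clicks most easily upright in the middle of the china dish and let go of it, with all four keys still down. Leave the other three switches and everything else where they are.

Things in the scene. Friction and masses are not known exactly. Their poses are not given: they have to be found in the camera images.
- switch_a_mid (a point): Latching push switch A, one of four that look the same: an upright grey housing 42 x 42 mm and 36 mm high, loose on the table (about 0.19 kg), with a round black push key standing out of its top. The point is the middle of the housing, 18 mm above its underside; x and y point square to the housing's sides, z up. Grip it by two opposite sides; it fits into the dish.
- key_a_top (a point): Centre of the top face of switch A's black key (27 mm across), which moves straight down. Up, it is 22 mm above the housing's top, 58 mm above the switch's underside. Sound springs give way at about 10 N, the weak one at about 4 N. Just below the latched depth a hard stop begins: the force passes 15 N within about 1 mm; over 20 N spoils the switch.
- key_a (a joint): How far the key of switch A is in, m; 0 = up (the start). It takes the greatest push right at the start, then less and less; past half-way the key snaps down by itself (the force vanishes) and stays latched, 6 to 13 mm in; let go before, it springs up again. Strokes differ from switch to switch. It cannot be pulled up again.
- switch_b_mid (a point): Latching push switch B, one of four that look the same: an upright grey housing 42 x 42 mm and 36 mm high, loose on the table (about 0.19 kg), with a round black push key standing out of its top. The point is the middle of the housing, 18 mm above its underside; x and y point square to the housing's sides, z up. Grip it by two opposite sides; it fits into the dish.
- key_b_top (a point): Centre of the top face of switch B's black key (27 mm across), which moves straight down. Up, it is 22 mm above the housing's top, 58 mm above the switch's underside. Sound springs give way at about 10 N, the weak one at about 4 N. Just below the latched depth a hard stop begins: the force passes 15 N within about 1 mm; over 20 N spoils the switch.
- key_b (a joint): How far the key of switch B is in, m; 0 = up (the start). It takes the greatest push right at the start, then less and less; past half-way the key snaps down by itself (the force vanishes) and stays latched, 6 to 13 mm in; let go before, it springs up again. Strokes differ from switch to switch. It cannot be pulled up again.
- switch_c_mid (a point): Latching push switch C, one of four that look the same: an upright grey housing 42 x 42 mm and 36 mm high, loose on the table (about 0.19 kg), with a round black push key standing out of its top. The point is the middle of the housing, 18 mm above its underside; x and y point square to the housing's sides, z up. Grip it by two opposite sides; it fits into the dish.
- key_c_top (a point): Centre of the top face of switch C's black key (27 mm across), which moves straight down. Up, it is 22 mm above the housing's top, 58 mm above the switch's underside. Sound springs give way at about 10 N, the weak one at about 4 N. Just below the latched depth a hard stop begins: the force passes 15 N within about 1 mm; over 20 N spoils the switch.
- key_c (a joint): How far the key of switch C is in, m; 0 = up (the start). It takes the greatest push right at the start, then less and less; past half-way the key snaps down by itself (the force vanishes) and stays latched, 6 to 13 mm in; let go before, it springs up again. Strokes differ from switch to switch. It cannot be pulled up again.
- switch_d_mid (a point): Latching push switch D, one of four that look the same: an upright grey housing 42 x 42 mm and 36 mm high, loose on the table (about 0.19 kg), with a round black push key standing out of its top. The point is the middle of the housing, 18 mm above its underside; x and y point square to the housing's sides, z up. Grip it by two opposite sides; it fits into the dish.
- key_d_top (a point): Centre of the top face of switch D's black key (27 mm across), which moves straight down. Up, it is 22 mm above the housing's top, 58 mm above the switch's underside. Sound springs give way at about 10 N, the weak one at about 4 N. Just below the latched depth a hard stop begins: the force passes 15 N within about 1 mm; over 20 N spoils the switch.
- key_d (a joint): How far the key of switch D is in, m; 0 = up (the start). It takes the greatest push right at the start, then less and less; past half-way the key snaps down by itself (the force vanishes) and stays latched, 6 to 13 mm in; let go before, it springs up again. Strokes differ from switch to switch. It cannot be pulled up again.
- china_dish: Round white china dish, 117 mm across, 25 mm high, loose; its flat inner floor (about 60 mm across) is 7 mm above its underside. The origin is the centre of its underside, z up.
- slip_jar: Bystander: screw-lid jar, 58 mm across, 75 mm high; origin at the centre of its underside.
- eraser: Bystander: eraser lying flat, 19 x 40 x 12 mm; origin at the centre of its underside.
- pinch_pot_2: Bystander: small clay pot, 68 mm across, 42 mm high; origin at the centre of its underside.
Things that resemble listed ones, but are neither listed nor needed, are in the scene too. What is shaped like the part that bears switch_c_mid but green or pink is not meant.

How it is judged:
By the outcome, as a careful person would: the job done as asked, in the order asked, and still so for the second after the job is handed in, with the robot touching nothing.
It also fails if it takes over 72 s, if anything falls off the work surface, if the arm or the gripper's body presses on something with over 40 N, if the wrist force passes 120 N, or if a joint passes its speed limit or range.

## Working session

There is one attempt and no reset: what is moved stays moved. The work goes in short steps, Python scripts to look and compute and a shell command to move; the robot and the scene stay as the last step left them, time stands still between calls to the robot, and variables do not carry over. Pictures are saved under pics/ and viewed, at most 10 in all, crops included, and the job is handed in when it is done.

```bash
mkdir -p pics; python3 - <<'E'
from workcell import bot
import cv2
o=bot.get_obs();print(o)
for n in("scene","side","wrist"):
    c=bot.camera(n);cv2.imwrite(f"pics/{n}0.png",c["pixels"][...,::-1])
    print(n,c["mtx"].tolist(),[k for k in c]);print(c.get("cam_to_world",c.get("hand_eye")))
E
```

```text
{'clock': 0.0, 'joint_pos': array([-5.76707626e-06,  2.41403817e-01,  3.74319780e-03,  1.33518125e+00,
        2.55266954e-05,  1.57078624e+00]), 'joint_vel': array([-0.00178882, -0.00107366, -0.00027658, -0.00215151,  0.00051239,
        0.00056799]), 'tau': array([ 5.50268451e-04, -3.72315860e+01,  2.52406776e+01,  1.67737965e-02,
        2.29149265e-05,  1.14679995e-05]), 'eef_pos': array([4.99357324e-01, 5.20702535e-06, 2.17124783e-01]), 'tool_rot': array([ 0.70710489,  0.70710793, -0.00071418, -0.00073224]), 'ft_force': array([0.20906104, 1.10643816, 0.08116438]), 'ft_torque': array([0.02644843, 0.03616032, 0.03091074]), 'grasp_force': 0.0, 'grip_width': 0.0853646397758637}
scene [[393.13646949214694, 0.0, 275.81750684197993], [0.0, 393.13646949214694, 211.5841040647572], [0.0, 0.0, 1.0]] ['pixels', 'mtx', 'cam_to_world']
[[ 0.82242347  0.23162244 -0.51958702  0.01128448]
 [-0.56880062  0.34965682 -0.74445011 -0.70428457]
 [ 0.00924579  0.90779466  0.41931297  0.48946861]
 [ 0.          0.          0.          1.        ]]
side [[470.51001064302704, 0.0, 283.73835292369284], [0.0, 470.51001064302704, 211.0912930584204], [0.0, 0.0, 1.0]] ['pixels', 'mtx', 'cam_to_world']
[[ 0.9997671   0.01302205 -0.01720956  0.53491589]
 [-0.02149266  0.52867875 -0.84854985 -0.87029021]
 [-0.00195153  0.8487221   0.5288355   0.62788624]
 [ 0.          0.          0.          1.        ]]
wrist [[342.1928067034637, 0.0, 279.257684457495], [0.0, 342.1928067034637, 207.01371134549802], [0.0, 0.0, 1.0]] ['pixels', 'mtx', 'hand_eye']
[[ 3.19862958e-04  9.60651845e-01  2.77755162e-01  7.06959835e-02]
 [ 9.99999293e-01 -6.25305352e-04  1.01109915e-03  8.28651403e-04]
 [ 1.14499605e-03  2.77754642e-01 -9.60651366e-01 -1.56549661e-01]
 [ 0.00000000e+00  0.00000000e+00  0.00000000e+00  1.00000000e+00]]
```

View pics/scene0.png

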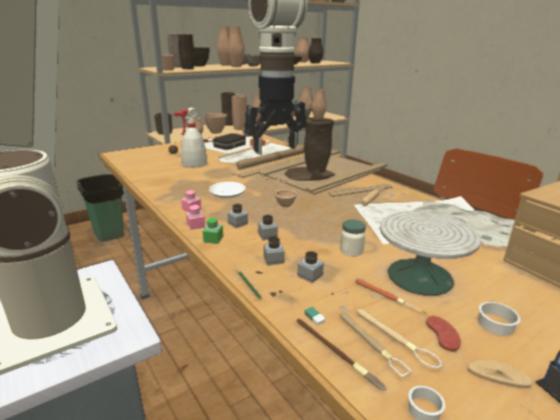

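View pics/wrist0.png

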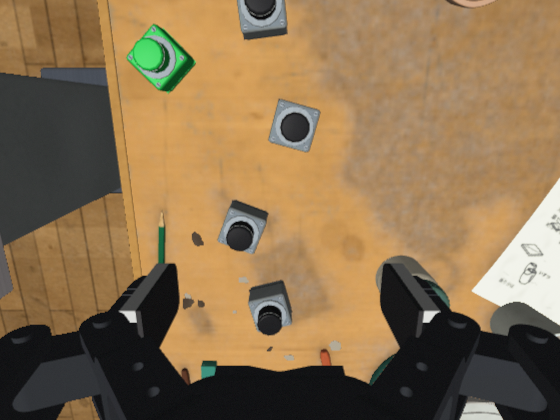

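View pics/side0.png

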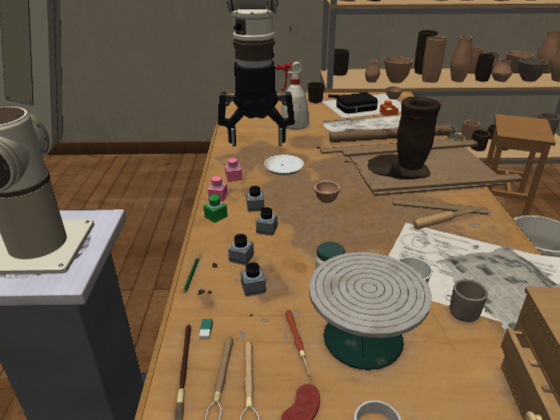

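The wrist view shows four grey switches with keys near px (260,5), (295,127), (239,236) and (269,319), plus a green decoy at (155,55). The side view shows the dish at (284,165) and the keys at (255,191), (266,214), (240,241) and (252,270). Next I'll measure them properly.

```bash
cat > h.py <<'E'
from workcell import bot
import cv2, numpy as np
from scipy.spatial.transform import Rotation as R
def cam(n):
    o=bot.get_obs();c=bot.camera(n)
    if n=="wrist":
        T=np.eye(4);T[:3,:3]=R.from_quat(o["tool_rot"]).as_matrix();T[:3,3]=o["eef_pos"];T=T@c["hand_eye"]
    else:T=c["cam_to_world"]
    return c["pixels"],c["mtx"],T,o
def ray(uv,K,T,z):
    u,v=uv;d=T[:3,:3]@np.array([(u-K[0,2])/K[0,0],-(v-K[1,2])/K[1,1],-1]);return T[:3,3]+d*(z-T[2,3])/d[2]
def blobs(m,lo,hi):
    n,l,s,c=cv2.connectedComponentsWithStats(m.astype(np.uint8))
    return [(c[i],s[i],l==i) for i in range(1,n) if lo<s[i,4]<hi]
E
python3 - <<'E'
from h import *
for n in("wrist","side","scene"):
    p,K,T,o=cam(n);print(n)
    for c,s,m in blobs(p.max(2)<50,25,1500):
        q=ray(c,K,T,.058)
        if .3<q[0]<.65 and -.35<q[1]<.3:print(" key",c.round(1),s.tolist(),q.round(4))
    if n!="wrist":
        for c,s,m in blobs(((p.min(2)>170)&(p.max(2).astype(int)-p.min(2)<35)),150,2500):
            q=ray((s[0]+s[2]/2,s[1]+s[3]/2),K,T,.025);print(" white",c.round(1),s.tolist(),q.round(4))
E
```

```text
wrist
 key [262.5  10.1] [245, 0, 30, 19, 189] [0.4859 0.1482 0.058 ]
 key [297.7 127.8] [281, 113, 28, 29, 359] [0.5163 0.0536 0.058 ]
 key [255.7 208.7] [246, 205, 21, 9, 27] [ 0.4771 -0.0224  0.058 ]
 key [240.5 236.7] [226, 221, 27, 29, 468] [ 0.4616 -0.0511  0.058 ]
 key [136.9 282.4] [128, 276, 18, 12, 92] [ 0.3535 -0.1014  0.058 ]
 key [271.2 284.1] [259, 281, 24, 7, 42] [ 0.4915 -0.1032  0.058 ]
 key [128.8 291.6] [123, 290, 12, 4, 37] [ 0.3438 -0.112   0.058 ]
 key [269.4 320.1] [258, 306, 23, 29, 510] [ 0.4893 -0.1457  0.058 ]
 key [111.7 409.4] [106, 395, 14, 25, 166] [ 0.3053 -0.2655  0.058 ]
side
 key [254.5 191. ] [250, 186, 10, 11, 94] [0.4836 0.1393 0.058 ]
 key [262.9 210.9] [249, 201, 23, 18, 171] [0.5057 0.0463 0.058 ]
 key [269.5 228.4] [257, 218, 20, 16, 74] [ 0.5212 -0.026   0.058 ]
 key [240.3 240.4] [235, 234, 12, 13, 137] [ 0.4606 -0.0692  0.058 ]
 key [249.2 264.1] [230, 245, 29, 33, 286] [ 0.4824 -0.1487  0.058 ]
 key [321.7 256.5] [317, 252, 12, 9, 42] [ 0.6251 -0.1279  0.058 ]
 key [256.1 290.9] [245, 284, 21, 11, 67] [ 0.4978 -0.2263  0.058 ]
 white [357.2 106.3] [325, 95, 63, 22, 238] [0.8451 0.84   0.025 ]
 white [284.9 163.5] [268, 155, 35, 18, 479] [0.5651 0.3539 0.025 ]
 white [437.3 257.7] [389, 224, 110, 81, 1953] [ 0.8781 -0.1177  0.025 ]
 white [544.8 263.7] [514, 250, 46, 34, 473] [ 1.0643 -0.1303  0.025 ]
scene
 white [189.8 137.5] [184, 128, 14, 22, 204] [0.716  1.0015 0.025 ]
 white [227.4 146.4] [205, 137, 45, 16, 154] [0.8085 0.8171 0.025 ]
 white [272.1 148.3] [262, 143, 27, 12, 169] [0.9507 0.6488 0.025 ]
 white [239.4 156.1] [220, 149, 39, 13, 228] [0.773 0.649 0.025]
 white [ 13.2 172.7] [0, 165, 40, 18, 232] [0.0203 0.8707 0.025 ]
 white [226.8 188.4] [210, 182, 35, 14, 387] [0.5559 0.348  0.025 ]
 white [426.1 402.3] [409, 386, 36, 30, 221] [ 0.4056 -0.5098  0.025 ]
```

Four candidates: S1 (.484,.147), S2 (.514,.054), S3 (.460,-.054), S4 (.489,-.149). Dish about (.56,.35). I'll go over S4 with the gripper open and take a closer look.

```bash
python3 -m pendant '[-0.1,-0.01,0.02,0,0,0,1,-0.2,-0.02,0.04,0,0,0,1,-0.27,-0.02,0.04,0,0,0,1,-0.27,-0.02,0.04,0,0,0,1,-0.27,-0.02,0.04,0,0,0,1,-0.27,-0.02,0.04,0,0,0,1,-0.27,-0.02,0.04,0,0,0,1,-0.27,-0.02,0.04,0,0,0,1,-0.27,-0.02,0.04,0,0,0,1,-0.27,-0.02,0.04,0,0,0,1]'
cat >> h.py <<'E'
def keys():
    "key tops: bottom-fit circle from min enclosing circle of black blob"
    p,K,T,o=cam("wrist")
    for c,s,m in blobs(p.max(2)<50,200,2500):
        q=ray(c,K,T,.058)
        if .42<q[0]<.56 and -.22<q[1]<.22: print(c.round(1),s.tolist(),q.round(4))
    return p,K,T,o
E
python3 - <<'E'
from h import *
p,K,T,o=keys();cv2.imwrite("pics/w1.png",p[...,::-1]);print(o["eef_pos"],o["ft_force"])
E
```

```text
clock: 1.13
eef_pos: [0.4903, -0.1339, 0.1982]
tool_rot: [0.706, 0.708, 0.0, 0.0]
ft_force: [0.5, -0.0, 0.2]
grip_width: 0.0854
grasp_force: 0.0
[278.1 208.6] [263, 192, 28, 31, 552] [ 0.4898 -0.1505  0.058 ]
[ 0.4902557  -0.13391687  0.19821577] [ 0.47628783 -0.0100862   0.16747545]
```

View pics/w1.png

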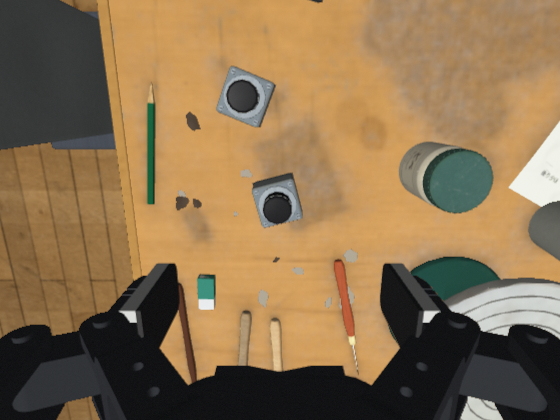

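The close view shows S4's key at (278,208), S3's key at (241,96), and the eraser, jar and tools clear of the path. Next I'll shut the gripper and go down close above S4.

```bash
python3 -m pendant '[-0.032,0,0.06,0,0,0,0,-0.032,0,0.12,0,0,0,0,-0.032,0,0.16,0,0,0,0,-0.032,0,0.18,0,0,0,0,-0.032,0,0.2,0,0,0,0,-0.032,0,0.21,0,0,0,0,-0.032,0,0.214,0,0,0,0,-0.032,0,0.218,0,0,0,0,-0.032,0,0.218,0,0,0,0,-0.032,0,0.218,0,0,0,0]'
python3 - <<'E'
from h import *
print(bot.get_obs()["eef_pos"],bot.get_obs()["ft_force"])
E
```

```text
clock: 2.02
eef_pos: [0.4907, -0.1512, 0.0899]
tool_rot: [0.707, 0.707, 0.0, 0.001]
ft_force: [0.1, -0.5, 0.8]
grip_width: 0.0002
grasp_force: 0.0
[ 0.49073163 -0.15116004  0.08990343] [ 0.11297975 -0.48212375  0.79303916]
```

```bash
python3 -m pendant '[0,0,0.003,0,0,0,0,0,0,0.006,0,0,0,0,0,0,0.008,0,0,0,0,0,0,0.01,0,0,0,0,0,0,0.011,0,0,0,0,0,0,0.012,0,0,0,0,0,0,0.013,0,0,0,0,0,0,0.014,0,0,0,0,0,0,0.014,0,0,0,0,0,0,0.014,0,0,0,0]'; python3 -m pendant '[0,0,0.0005,0,0,0,0,0,0,0.001,0,0,0,0,0,0,0.0015,0,0,0,0,0,0,0.002,0,0,0,0,0,0,0.002,0,0,0,0,0,0,0.002,0,0,0,0,0,0,0.002,0,0,0,0,0,0,0.002,0,0,0,0,0,0,0.002,0,0,0,0,0,0,0.002,0,0,0,0]'
```

```text
clock: 2.85
eef_pos: [0.49, -0.151, 0.082]
tool_rot: [0.707, 0.707, -0.0, -0.0]
ft_force: [0.2, -0.1, 0.5]
grip_width: -0.0001
grasp_force: 0.0
clock: 3.68
eef_pos: [0.49, -0.151, 0.081]
tool_rot: [0.707, 0.707, -0.0, -0.0]
ft_force: [-0.6, 0.4, -0.3]
grip_width: 0.0001
grasp_force: 0.0
```

```bash
python3 -m pendant '[0,0,0.0005,0,0,0,0,0,0,0.001,0,0,0,0,0,0,0.0015,0,0,0,0,0,0,0.002,0,0,0,0,0,0,0.002,0,0,0,0,0,0,0.002,0,0,0,0,0,0,0.002,0,0,0,0,0,0,0.002,0,0,0,0,0,0,0.002,0,0,0,0,0,0,0.002,0,0,0,0]'
```

```text
clock: 4.52
eef_pos: [0.49, -0.151, 0.08]
tool_rot: [0.707, 0.707, 0.0, -0.0]
ft_force: [0.2, -0.5, -0.1]
grip_width: 0.0002
grasp_force: 0.0
```

```bash
python3 -m pendant '[0,0,0.0005,0,0,0,0,0,0,0.001,0,0,0,0,0,0,0.0015,0,0,0,0,0,0,0.002,0,0,0,0,0,0,0.002,0,0,0,0,0,0,0.002,0,0,0,0,0,0,0.002,0,0,0,0,0,0,0.002,0,0,0,0,0,0,0.002,0,0,0,0,0,0,0.002,0,0,0,0]'
```

```text
clock: 5.35
eef_pos: [0.49, -0.151, 0.079]
tool_rot: [0.707, 0.707, -0.0, 0.0]
ft_force: [-0.2, 0.0, -0.0]
grip_width: 0.0
grasp_force: 0.0
```

```bash
python3 - <<'E'
from h import *
a=cam("side")[0][200:310,190:320];b=cam("scene")[0][210:320,230:360]
cv2.imwrite("pics/s2.png",cv2.resize(np.hstack([a,b])[...,::-1],None,fx=3,fy=3,interpolation=cv2.INTER_CUBIC))
E
```

```text
(no output)
```

View pics/s2.png

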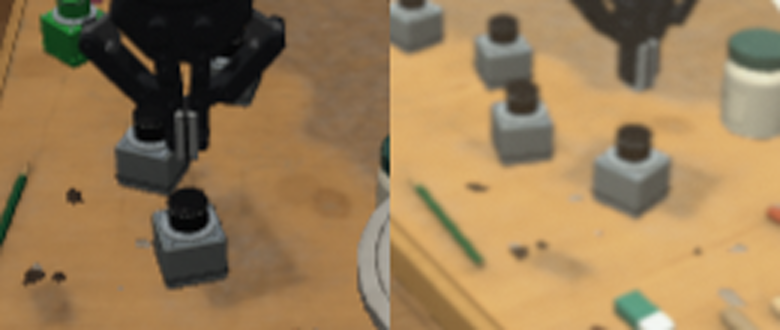

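The tip is not over S4: in the side view it's at about (252,252) with the key at (252,265), and in the scene view it's at (313,238) with the key at (312,256). I'll triangulate both.

```bash
cat >> h.py <<'E'
def tri(a,b,n=("side","scene")):
    A=[];B=[]
    for uv,m in((a,n[0]),(b,n[1])):
        c=bot.camera(m);K,T=c["mtx"],c["cam_to_world"]
        d=ray(uv,K,T,0)-T[:3,3];d/=np.linalg.norm(d);P=np.eye(3)-np.outer(d,d);A.append(P);B.append(P@T[:3,3])
    return np.linalg.solve(sum(A),sum(B))
E
python3 - <<'E'
from h import *
print("tip",tri((252,252),(313,238)),"key",tri((252.5,265.5),(311.5,255)))
o=bot.get_obs();print(o["eef_pos"],o["joint_pos"])
p,K,T,o=cam("wrist");cv2.imwrite("pics/w2.png",p[...,::-1])
E
```

```text
tip [ 0.48935081 -0.15679448  0.09464205] key [ 0.48879254 -0.15358027  0.05558269]
[ 0.48998702 -0.1509898   0.07899869] [-2.98921813e-01  3.69773156e-01 -1.97180493e-01  1.00388021e+00
  6.92104417e-06  1.27188111e+00]
```

View pics/w2.png

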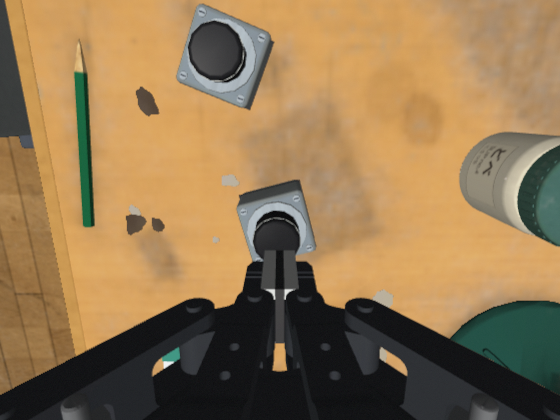

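XY is right; the wrist view shows the shut tip at (280,250) just in front of the key at (276,236). The tip just stands higher than I assumed. I'll descend in checked steps.

```bash
python3 -m pendant '[0,0,0.004,0,0,0,0,0,0,0.008,0,0,0,0,0,0,0.012,0,0,0,0,0,0,0.016,0,0,0,0,0,0,0.02,0,0,0,0,0,0,0.02,0,0,0,0,0,0,0.02,0,0,0,0,0,0,0.02,0,0,0,0,0,0,0.02,0,0,0,0,0,0,0.02,0,0,0,0]'
python3 - <<'E'
from h import *
a=cam("side")[0][220:290,210:300];b=cam("scene")[0][210:280,270:360]
cv2.imwrite("pics/s3.png",cv2.resize(np.hstack([a,b])[...,::-1],None,fx=4,fy=4,interpolation=cv2.INTER_CUBIC))
E
```

```text
clock: 6.53
eef_pos: [0.4901, -0.151, 0.0691]
tool_rot: [0.707, 0.707, 0.0, 0.0]
ft_force: [0.0, -1.1, -1.1]
grip_width: -0.0
grasp_force: 0.0
```

View pics/s3.png

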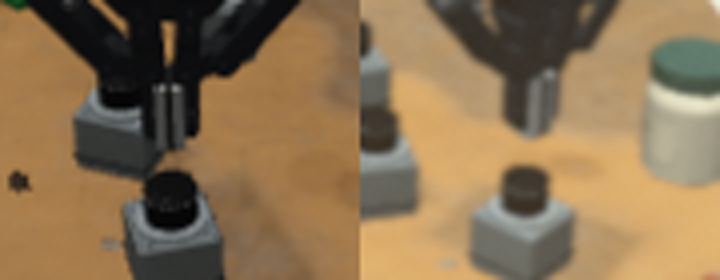

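The gap is still about 23 mm in both views: side tip (252,257) against key (252,266), scene tip (312,243) against key (311,254). I'll go down 17 mm more, then slow down.

```bash
python3 -m pendant '[0,0,0.005,0,0,0,0,0,0,0.01,0,0,0,0,0,0,0.015,0,0,0,0,0,0,0.02,0,0,0,0,0,0,0.024,0,0,0,0,0,0,0.028,0,0,0,0,0,0,0.031,0,0,0,0,0,0,0.034,0,0,0,0,0,0,0.034,0,0,0,0,0,0,0.034,0,0,0,0]'; python3 -m pendant '[0,0,0.0005,0,0,0,0,0,0,0.001,0,0,0,0,0,0,0.0015,0,0,0,0,0,0,0.002,0,0,0,0,0,0,0.0025,0,0,0,0,0,0,0.003,0,0,0,0,0,0,0.003,0,0,0,0,0,0,0.003,0,0,0,0,0,0,0.003,0,0,0,0,0,0,0.003,0,0,0,0]'
```

```text
clock: 7.47
eef_pos: [0.49, -0.151, 0.0519]
tool_rot: [0.707, 0.707, -0.0, -0.0]
ft_force: [-0.0, -0.4, -0.2]
grip_width: 0.0003
grasp_force: 0.0
clock: 8.3
eef_pos: [0.49, -0.151, 0.0505]
tool_rot: [0.707, 0.707, 0.0, 0.0]
ft_force: [1.0, -0.0, -0.5]
grip_width: -0.0003
grasp_force: 0.0
```

```bash
python3 -m pendant '[0,0,0.0005,0,0,0,0,0,0,0.001,0,0,0,0,0,0,0.0015,0,0,0,0,0,0,0.002,0,0,0,0,0,0,0.0025,0,0,0,0,0,0,0.003,0,0,0,0,0,0,0.003,0,0,0,0,0,0,0.003,0,0,0,0,0,0,0.003,0,0,0,0,0,0,0.003,0,0,0,0]'
```

```text
clock: 9.13
eef_pos: [0.49, -0.151, 0.049]
tool_rot: [0.707, 0.707, 0.0, 0.0]
ft_force: [0.1, 1.0, 0.5]
grip_width: 0.0003
grasp_force: 0.0
```

```bash
python3 -m pendant '[0,0,0.0005,0,0,0,0,0,0,0.001,0,0,0,0,0,0,0.0015,0,0,0,0,0,0,0.002,0,0,0,0,0,0,0.0025,0,0,0,0,0,0,0.003,0,0,0,0,0,0,0.003,0,0,0,0,0,0,0.003,0,0,0,0,0,0,0.003,0,0,0,0,0,0,0.003,0,0,0,0]'
```

```text
clock: 9.97
eef_pos: [0.49, -0.151, 0.0475]
tool_rot: [0.707, 0.707, -0.0, 0.0]
ft_force: [0.5, -0.2, 0.3]
grip_width: 0.0
grasp_force: 0.0
```

```bash
python3 -m pendant '[0,0,0.0005,0,0,0,0,0,0,0.001,0,0,0,0,0,0,0.0015,0,0,0,0,0,0,0.002,0,0,0,0,0,0,0.0025,0,0,0,0,0,0,0.003,0,0,0,0,0,0,0.003,0,0,0,0,0,0,0.003,0,0,0,0,0,0,0.003,0,0,0,0,0,0,0.003,0,0,0,0]'
```

```text
clock: 10.8
eef_pos: [0.49, -0.151, 0.046]
tool_rot: [0.707, 0.707, -0.0, 0.0]
ft_force: [0.2, 1.2, 0.6]
grip_width: 0.0001
grasp_force: 0.0
```

```bash
python3 - <<'E'
from h import *
p=cam("side")[0]
print("side rows 246-284, u250-255");print(*[(v,p[v,250:256].mean(0).astype(int).tolist()) for v in range(246,284)])
p=cam("scene")[0]
print("scene");print(*[(v,p[v,309:314].mean(0).astype(int).tolist()) for v in range(234,276)])
E
```

```text
side rows 246-284, u250-255
(246, [17, 17, 18]) (247, [17, 17, 18]) (248, [18, 18, 19]) (249, [18, 18, 19]) (250, [24, 23, 24]) (251, [72, 72, 70]) (252, [89, 89, 87]) (253, [54, 54, 53]) (254, [54, 54, 52]) (255, [54, 54, 52]) (256, [54, 54, 52]) (257, [54, 54, 53]) (258, [54, 54, 52]) (259, [53, 53, 52]) (260, [53, 53, 52]) (261, [55, 55, 53]) (262, [56, 57, 55]) (263, [56, 56, 54]) (264, [54, 54, 52]) (265, [54, 54, 53]) (266, [47, 47, 46]) (267, [28, 28, 28]) (268, [16, 15, 16]) (269, [20, 19, 20]) (270, [22, 22, 22]) (271, [24, 24, 23]) (272, [24, 24, 23]) (273, [7, 6, 6]) (274, [6, 6, 6]) (275, [6, 6, 7]) (276, [6, 6, 7]) (277, [53, 55, 57]) (278, [108, 114, 117]) (279, [112, 117, 119]) (280, [88, 93, 93]) (281, [98, 104, 105]) (282, [77, 80, 78]) (283, [52, 54, 52])
scene
(234, [57, 51, 42]) (235, [56, 50, 42]) (236, [57, 51, 43]) (237, [58, 52, 43]) (238, [62, 56, 48]) (239, [74, 69, 61]) (240, [82, 79, 71]) (241, [86, 83, 75]) (242, [86, 83, 75]) (243, [86, 83, 75]) (244, [86, 82, 74]) (245, [87, 83, 75]) (246, [89, 85, 77]) (247, [89, 86, 78]) (248, [91, 88, 79]) (249, [91, 88, 80]) (250, [92, 89, 82]) (251, [98, 95, 87]) (252, [108, 106, 98]) (253, [109, 107, 99]) (254, [92, 88, 80]) (255, [73, 66, 57]) (256, [66, 58, 49]) (257, [70, 63, 54]) (258, [75, 69, 60]) (259, [68, 60, 50]) (260, [60, 51, 38]) (261, [59, 48, 36]) (262, [61, 51, 39]) (263, [80, 76, 69]) (264, [124, 127, 122]) (265, [153, 159, 154]) (266, [150, 156, 151]) (267, [148, 155, 152]) (268, [149, 156, 154]) (269, [138, 143, 139]) (270, [120, 122, 115]) (271, [110, 110, 101]) (272, [109, 108, 98]) (273, [108, 106, 98]) (274, [107, 106, 97]) (275, [107, 106, 97])
```

```bash
python3 - <<'E'
from h import *
def proj(P,K,T):
    q=np.linalg.inv(T)@np.append(P,1);return K[0,2]-K[0,0]*q[0]/q[2],K[1,2]+K[1,1]*q[1]/q[2]
for n in("side","scene"):
    p,K,T,o=cam(n)
    d=T[:2,3]-[.49,-.151];d/=np.linalg.norm(d)
    for nm,r in(("key",.0135),("mid",0)):
        for z in(.036,.046,.052,.058,.066):
            print(n,nm,z,np.round(proj(np.r_[np.array([.49,-.151])+d*r,z],K,T),1))
# other keys' dark vertical extent, side, unpressed S3,S2,S1
p,K,T,o=cam("side")
for u in(240,265,254):
    print(u,[(v,int(p[v,u-1:u+2].mean())) for v in range(183,255) if p[v,u-1:u+2].mean()<45])
E
```

```text
side key 0.036 [253.7 278.1]
side key 0.046 [253.6 274.1]
side key 0.052 [253.5 271.7]
side key 0.058 [253.3 269.2]
side key 0.066 [253.2 265.9]
side mid 0.036 [253.5 273.6]
side mid 0.046 [253.4 269.7]
side mid 0.052 [253.2 267.2]
side mid 0.058 [253.1 264.8]
side mid 0.066 [253.  261.5]
scene key 0.036 [310.2 264.5]
scene key 0.046 [310.4 260.5]
scene key 0.052 [310.6 258.1]
scene key 0.058 [310.7 255.6]
scene key 0.066 [310.9 252.4]
scene mid 0.036 [310.4 261.2]
scene mid 0.046 [310.6 257.2]
scene mid 0.052 [310.7 254.8]
scene mid 0.058 [310.9 252.4]
scene mid 0.066 [311.  249.1]
240 [(183, 28), (184, 29), (185, 29), (186, 29), (187, 31), (188, 40), (194, 36), (195, 31), (196, 26), (197, 16), (198, 14), (199, 14), (200, 14), (201, 14), (202, 14), (203, 14), (204, 14), (205, 14), (206, 14), (207, 13), (208, 14), (209, 14), (210, 14), (211, 14), (212, 14), (213, 15), (214, 14), (215, 14), (216, 13), (217, 10), (218, 11), (219, 13), (220, 12), (221, 14), (222, 17), (223, 19), (224, 18), (225, 13), (226, 13), (227, 12), (228, 13), (229, 13), (230, 13), (231, 12), (232, 13), (233, 15),
[... 740 characters left out ...]
), (242, 25), (243, 20), (244, 15), (245, 15), (246, 15), (247, 13), (248, 19)]
254 [(183, 27), (184, 27), (185, 27), (186, 27), (187, 28), (188, 31), (195, 31), (196, 26), (197, 16), (198, 14), (199, 14), (200, 13), (201, 13), (202, 13), (203, 14), (204, 14), (205, 13), (206, 13), (207, 13), (208, 13), (209, 13), (210, 13), (211, 13), (212, 14), (213, 13), (214, 13), (215, 13), (216, 13), (217, 12), (218, 11), (219, 12), (220, 13), (221, 13), (222, 15), (223, 16), (224, 15), (225, 14), (226, 13), (227, 13), (228, 13), (229, 13), (230, 12), (231, 12), (232, 12), (233, 13), (234, 13), (235, 18), (242, 44), (243, 30), (244, 16), (245, 18), (246, 17), (247, 16), (248, 16), (249, 18), (250, 22)]
```

The key still looks up, since the rim is at row 272.5 as it was before. The tip is about 5 mm above it, so I'll carry on.

```bash
python3 -m pendant '[0,0,0.0005,0,0,0,0,0,0,0.001,0,0,0,0,0,0,0.0015,0,0,0,0,0,0,0.002,0,0,0,0,0,0,0.0025,0,0,0,0,0,0,0.003,0,0,0,0,0,0,0.003,0,0,0,0,0,0,0.003,0,0,0,0,0,0,0.003,0,0,0,0,0,0,0.003,0,0,0,0]';python3 -m pendant '[0,0,0.0005,0,0,0,0,0,0,0.001,0,0,0,0,0,0,0.0015,0,0,0,0,0,0,0.002,0,0,0,0,0,0,0.0025,0,0,0,0,0,0,0.003,0,0,0,0,0,0,0.003,0,0,0,0,0,0,0.003,0,0,0,0,0,0,0.003,0,0,0,0,0,0,0.003,0,0,0,0]'
```

```text
clock: 11.88
eef_pos: [0.49, -0.151, 0.0447]
tool_rot: [0.707, 0.707, 0.0, 0.0]
ft_force: [-0.4, -0.0, 1.3]
grip_width: 0.0
grasp_force: 1.5
clock: 12.72
eef_pos: [0.4901, -0.151, 0.044]
tool_rot: [0.707, 0.707, 0.0, 0.0]
ft_force: [-2.1, 0.9, 8.5]
grip_width: 0.0002
grasp_force: 4.4
```

Contact starts at TCP z of about 0.045. The push is already 8.5 N, so S4's spring is sound. I'll press on to about 5.5 mm.

```bash
python3 -m pendant '[0,0,0.001,0,0,0,0,0,0,0.002,0,0,0,0,0,0,0.003,0,0,0,0,0,0,0.003,0,0,0,0,0,0,0.003,0,0,0,0,0,0,0.003,0,0,0,0,0,0,0.003,0,0,0,0,0,0,0.003,0,0,0,0,0,0,0.003,0,0,0,0,0,0,0.003,0,0,0,0]';python3 -m pendant '[0,0,0.0005,0,0,0,0,0,0,0.001,0,0,0,0,0,0,0.0015,0,0,0,0,0,0,0.002,0,0,0,0,0,0,0.0025,0,0,0,0,0,0,0.003,0,0,0,0,0,0,0.0035,0,0,0,0,0,0,0.004,0,0,0,0,0,0,0.004,0,0,0,0,0,0,0.004,0,0,0,0]'
```

```text
clock: 13.55
eef_pos: [0.4901, -0.151, 0.0415]
tool_rot: [0.707, 0.707, 0.0, 0.0]
ft_force: [-1.1, 0.2, 3.7]
grip_width: -0.0002
grasp_force: 2.0
clock: 14.38
eef_pos: [0.4898, -0.1509, 0.0393]
tool_rot: [0.707, 0.707, -0.0, -0.0]
ft_force: [0.7, -0.4, 0.8]
grip_width: 0.0004
grasp_force: 0.0
```

```bash
python3 -m pendant '[0,0,-0.007,0,0,0,0,0,0,-0.007,0,0,0,0,0,0,-0.007,0,0,0,0,0,0,-0.007,0,0,0,0,0,0,-0.007,0,0,0,0,0,0,-0.007,0,0,0,0,0,0,-0.007,0,0,0,0,0,0,-0.007,0,0,0,0,0,0,-0.007,0,0,0,0,0,0,-0.007,0,0,0,0]'
python3 - <<'E'
from h import *
p,K,T,o=cam("wrist")
for c,s,m in blobs(p.max(2)<50,200,6000):
    q=ray((s[0]+s[2]/2,s[1]+s[3]/2),K,T,.058);print(c.round(1),s.tolist(),q.round(4))
E
```

```text
clock: 15.22
eef_pos: [0.49, -0.151, 0.043]
tool_rot: [0.707, 0.707, 0.0, 0.0]
ft_force: [-0.5, -0.6, -0.8]
grip_width: -0.0
grasp_force: 0.0
[204.1  38.3] [164, 0, 69, 73, 907] [ 0.4603 -0.0544  0.058 ]
[ 54.3 154.7] [46, 68, 17, 178, 598] [ 0.3978 -0.0998  0.058 ]
```

S4 is latched, with no force at 2 mm depth. Next is S3.

```bash
python3 -m pendant '[0,0,-0.05,0,0,0,0,0.07,-0.02,-0.05,0,0,0,0,0.14,-0.042,-0.05,0,0,0,0,0.194,-0.059,-0.05,0,0,0,0,0.194,-0.059,-0.05,0,0,0,0,0.194,-0.059,-0.035,0,0,0,0,0.194,-0.059,-0.022,0,0,0,0,0.194,-0.059,-0.014,0,0,0,0,0.194,-0.059,-0.01,0,0,0,0,0.194,-0.059,-0.008,0,0,0,0]';python3 -m pendant '[0,0,0.001,0,0,0,0,0,0,0.002,0,0,0,0,0,0,0.003,0,0,0,0,0,0,0.004,0,0,0,0,0,0,0.005,0,0,0,0,0,0,0.006,0,0,0,0,0,0,0.007,0,0,0,0,0,0,0.008,0,0,0,0,0,0,0.008,0,0,0,0,0,0,0.008,0,0,0,0]'
```

```text
clock: 16.1
eef_pos: [0.4602, -0.0548, 0.0461]
tool_rot: [0.708, 0.707, -0.001, -0.001]
ft_force: [0.7, -1.0, 1.6]
grip_width: -0.0002
grasp_force: 0.0
clock: 16.93
eef_pos: [0.4607, -0.0541, 0.0431]
tool_rot: [0.707, 0.707, 0.0, 0.0]
ft_force: [-0.1, -0.1, 2.5]
grip_width: 0.0002
grasp_force: 1.3
```

2.5 N at about 2 mm is ambiguous. I'll back off to about 0.7 mm and read again near the peak.

```bash
python3 -m pendant '[0,0,-0.0032,0,0,0,0,0,0,-0.0032,0,0,0,0,0,0,-0.0032,0,0,0,0,0,0,-0.0032,0,0,0,0,0,0,-0.0032,0,0,0,0,0,0,-0.0032,0,0,0,0,0,0,-0.0032,0,0,0,0,0,0,-0.0032,0,0,0,0,0,0,-0.0032,0,0,0,0,0,0,-0.0032,0,0,0,0]'
python3 - <<'E'
from h import *
for i in range(3):print(bot.get_obs()["eef_pos"][2],bot.get_obs()["ft_force"][2]);bot.camera("side")
E
python3 -m pendant '[0,0,0.0005,0,0,0,0,0,0,0.001,0,0,0,0,0,0,0.0015,0,0,0,0,0,0,0.0018,0,0,0,0,0,0,0.0018,0,0,0,0,0,0,0.0018,0,0,0,0,0,0,0.0018,0,0,0,0,0,0,0.0018,0,0,0,0,0,0,0.0018,0,0,0,0,0,0,0.0018,0,0,0,0]'
python3 - <<'E'
from h import *
for i in range(3):print(bot.get_obs()["eef_pos"][2],bot.get_obs()["ft_force"][2]);bot.camera("side")
E
```

```text
clock: 17.77
eef_pos: [0.4607, -0.0539, 0.0447]
tool_rot: [0.707, 0.707, 0.0, 0.0]
ft_force: [0.2, 0.4, 2.2]
grip_width: 0.0
grasp_force: 1.1
0.04467685741562888 2.2268612266965313
0.04465866171163775 2.808793041739267
0.04465125621048948 3.4162528750879475
clock: 18.75
eef_pos: [0.4606, -0.054, 0.0437]
tool_rot: [0.707, 0.707, 0.0, 0.0]
ft_force: [1.9, 0.9, 3.3]
grip_width: -0.0001
grasp_force: 1.5
0.04374350852237273 3.331942905237441
0.04373144731515066 2.526871374447066
0.04373584732206413 3.3259825342113833
```

S3 gives about 3 N near the start, so it is probably the weak one. I'll latch it.

```bash
python3 -m pendant '[0,0,0.001,0,0,0,0,0,0,0.002,0,0,0,0,0,0,0.003,0,0,0,0,0,0,0.004,0,0,0,0,0,0,0.005,0,0,0,0,0,0,0.006,0,0,0,0,0,0,0.007,0,0,0,0,0,0,0.008,0,0,0,0,0,0,0.008,0,0,0,0,0,0,0.008,0,0,0,0]'; python3 -m pendant '[0,0,-0.007,0,0,0,0,0,0,-0.007,0,0,0,0,0,0,-0.007,0,0,0,0,0,0,-0.007,0,0,0,0,0,0,-0.007,0,0,0,0,0,0,-0.007,0,0,0,0,0,0,-0.007,0,0,0,0,0,0,-0.007,0,0,0,0,0,0,-0.007,0,0,0,0,0,0,-0.007,0,0,0,0]'
python3 - <<'E'
from h import *
print([bot.camera("side")and bot.get_obs()["ft_force"][2] for i in range(2)])
E
```

```text
clock: 19.73
eef_pos: [0.4602, -0.054, 0.0395]
tool_rot: [0.707, 0.707, -0.0, -0.0]
ft_force: [-0.2, 0.7, -0.3]
grip_width: 0.0001
grasp_force: 0.0
clock: 20.57
eef_pos: [0.4605, -0.054, 0.0432]
tool_rot: [0.707, 0.707, -0.0, -0.0]
ft_force: [0.4, -0.1, -0.5]
grip_width: -0.0
grasp_force: 0.0
[np.float64(0.19896727279513754), np.float64(1.022526807337251)]
```

S3 is latched. Next is S2.

```bash
python3 -m pendant '[0,0,-0.05,0,0,0,0,0.06,0.03,-0.05,0,0,0,0,0.12,0.06,-0.05,0,0,0,0,0.18,0.09,-0.05,0,0,0,0,0.216,0.107,-0.05,0,0,0,0,0.216,0.107,-0.04,0,0,0,0,0.216,0.107,-0.025,0,0,0,0,0.216,0.107,-0.015,0,0,0,0,0.216,0.107,-0.01,0,0,0,0,0.216,0.107,-0.008,0,0,0,0]';python3 -m pendant '[0,0,0,0,0,0,0,0,0,0.001,0,0,0,0,0,0,0.002,0,0,0,0,0,0,0.003,0,0,0,0,0,0,0.004,0,0,0,0,0,0,0.005,0,0,0,0,0,0,0.006,0,0,0,0,0,0,0.007,0,0,0,0,0,0,0.007,0,0,0,0,0,0,0.007,0,0,0,0]'
python3 - <<'E'
from h import *
print([bot.camera("side")and bot.get_obs()["ft_force"][2] for i in range(2)],bot.get_obs()["eef_pos"])
E
```

```text
clock: 21.5
eef_pos: [0.5126, 0.0529, 0.0461]
tool_rot: [0.708, 0.707, -0.001, -0.001]
ft_force: [0.3, -0.1, 0.3]
grip_width: -0.0003
grasp_force: 0.0
clock: 22.33
eef_pos: [0.5143, 0.054, 0.0446]
tool_rot: [0.707, 0.707, 0.0, 0.0]
ft_force: [-1.4, 0.0, 7.1]
grip_width: -0.0
grasp_force: 3.0
[np.float64(6.887234172954525), np.float64(5.8818468076843)] [0.51423897 0.05398391 0.04463501]
```

S2 is sound at 7 N. I'll latch it and check.

```bash
python3 -m pendant '[0,0,0.001,0,0,0,0,0,0,0.002,0,0,0,0,0,0,0.003,0,0,0,0,0,0,0.004,0,0,0,0,0,0,0.005,0,0,0,0,0,0,0.006,0,0,0,0,0,0,0.007,0,0,0,0,0,0,0.008,0,0,0,0,0,0,0.008,0,0,0,0,0,0,0.008,0,0,0,0]'; python3 -m pendant '[0,0,-0.007,0,0,0,0,0,0,-0.007,0,0,0,0,0,0,-0.007,0,0,0,0,0,0,-0.007,0,0,0,0,0,0,-0.007,0,0,0,0,0,0,-0.007,0,0,0,0,0,0,-0.007,0,0,0,0,0,0,-0.007,0,0,0,0,0,0,-0.007,0,0,0,0,0,0,-0.007,0,0,0,0]'
```

```text
clock: 23.27
eef_pos: [0.5141, 0.054, 0.0398]
tool_rot: [0.707, 0.707, 0.0, 0.0]
ft_force: [-0.4, -0.9, 2.1]
grip_width: -0.0
grasp_force: 1.2
clock: 24.1
eef_pos: [0.5142, 0.054, 0.0445]
tool_rot: [0.707, 0.707, 0.0, 0.0]
ft_force: [-2.8, -0.1, 9.2]
grip_width: 0.0002
grasp_force: 4.9
```

It hasn't latched: 2.1 N at 5.2 mm means a long stroke. I'll press to 7 mm.

```bash
python3 -m pendant '[0,0,0.002,0,0,0,0,0,0,0.004,0,0,0,0,0,0,0.006,0,0,0,0,0,0,0.008,0,0,0,0,0,0,0.009,0,0,0,0,0,0,0.01,0,0,0,0,0,0,0.0105,0,0,0,0,0,0,0.0105,0,0,0,0,0,0,0.0105,0,0,0,0,0,0,0.0105,0,0,0,0]'; python3 -m pendant '[0,0,-0.01,0,0,0,0,0,0,-0.01,0,0,0,0,0,0,-0.01,0,0,0,0,0,0,-0.01,0,0,0,0,0,0,-0.01,0,0,0,0,0,0,-0.01,0,0,0,0,0,0,-0.01,0,0,0,0,0,0,-0.01,0,0,0,0,0,0,-0.01,0,0,0,0,0,0,-0.01,0,0,0,0]'
```

```text
clock: 24.93
eef_pos: [0.5139, 0.054, 0.0378]
tool_rot: [0.707, 0.707, -0.0, -0.0]
ft_force: [-0.4, 0.2, 0.2]
grip_width: -0.0002
grasp_force: 0.0
clock: 25.77
eef_pos: [0.514, 0.054, 0.0429]
tool_rot: [0.707, 0.707, -0.0, -0.0]
ft_force: [-0.4, 0.1, -0.2]
grip_width: 0.0001
grasp_force: 0.0
```

S2 is latched. A quick wrist measurement of S1 before moving.

```bash
python3 - <<'E'
from h import *
p,K,T,o=cam("wrist")
for c,s,m in blobs(p.max(2)<50,200,6000):
    q=ray((s[0]+s[2]/2,s[1]+s[3]/2),K,T,.058);print(c.round(1),s.tolist(),q.round(4))
E
```

```text
[204.3  31.6] [161, 0, 71, 53, 669] [0.4837 0.1539 0.058 ]
[223.  44.] [196, 15, 41, 43, 284] [0.491  0.1505 0.058 ]
```

```bash
python3 -m pendant '[0,0,-0.05,0,0,0,0,0.07,-0.02,-0.05,0,0,0,0,0.14,-0.04,-0.05,0,0,0,0,0.198,-0.06,-0.05,0,0,0,0,0.198,-0.06,-0.05,0,0,0,0,0.198,-0.06,-0.035,0,0,0,0,0.198,-0.06,-0.022,0,0,0,0,0.198,-0.06,-0.014,0,0,0,0,0.198,-0.06,-0.01,0,0,0,0,0.198,-0.06,-0.008,0,0,0,0]';python3 -m pendant '[0,0,0,0,0,0,0,0,0,0.001,0,0,0,0,0,0,0.002,0,0,0,0,0,0,0.003,0,0,0,0,0,0,0.004,0,0,0,0,0,0,0.005,0,0,0,0,0,0,0.006,0,0,0,0,0,0,0.007,0,0,0,0,0,0,0.007,0,0,0,0,0,0,0.007,0,0,0,0]'
python3 - <<'E'
from h import *
print([bot.camera("side")and bot.get_obs()["ft_force"][2] for i in range(2)],bot.get_obs()["eef_pos"])
E
```

```text
clock: 26.65
eef_pos: [0.4837, 0.1518, 0.046]
tool_rot: [0.708, 0.706, -0.001, -0.0]
ft_force: [-0.3, 0.1, -0.3]
grip_width: 0.0003
grasp_force: 0.0
clock: 27.48
eef_pos: [0.4843, 0.1531, 0.0446]
tool_rot: [0.707, 0.707, 0.0, 0.0]
ft_force: [-2.3, -1.5, 7.4]
grip_width: 0.0001
grasp_force: 3.7
[np.float64(7.7489757591037245), np.float64(8.283312355607073)] [0.48430876 0.15309565 0.04462211]
```

S1 is sound at 8 N, so S3 is the weak one. I'll latch S1.

```bash
python3 -m pendant '[0,0,0.001,0,0,0,0,0,0,0.002,0,0,0,0,0,0,0.003,0,0,0,0,0,0,0.004,0,0,0,0,0,0,0.005,0,0,0,0,0,0,0.006,0,0,0,0,0,0,0.007,0,0,0,0,0,0,0.008,0,0,0,0,0,0,0.008,0,0,0,0,0,0,0.008,0,0,0,0]'; python3 -m pendant '[0,0,-0.007,0,0,0,0,0,0,-0.007,0,0,0,0,0,0,-0.007,0,0,0,0,0,0,-0.007,0,0,0,0,0,0,-0.007,0,0,0,0,0,0,-0.007,0,0,0,0,0,0,-0.007,0,0,0,0,0,0,-0.007,0,0,0,0,0,0,-0.007,0,0,0,0,0,0,-0.007,0,0,0,0]'
```

```text
clock: 28.42
eef_pos: [0.4839, 0.153, 0.0392]
tool_rot: [0.707, 0.707, -0.0, -0.0]
ft_force: [-0.5, 0.5, -0.3]
grip_width: -0.0001
grasp_force: 0.0
clock: 29.25
eef_pos: [0.484, 0.153, 0.0429]
tool_rot: [0.707, 0.707, -0.0, -0.0]
ft_force: [-0.1, 0.0, -0.0]
grip_width: 0.0001
grasp_force: 0.0
```

All four are latched. Now I'll open the gripper and look at S3 from above.

```bash
python3 -m pendant '[0,0,-0.08,0,0,0,0,0,0,-0.15,0,0,0,1,-0.06,0,-0.2,0,0,0,1,-0.13,-0.02,-0.214,0,0,0,1,-0.2,-0.03,-0.214,0,0,0,1,-0.28,-0.04,-0.214,0,0,0,1,-0.35,-0.048,-0.214,0,0,0,1,-0.42,-0.048,-0.214,0,0,0,1,-0.42,-0.048,-0.214,0,0,0,1,-0.42,-0.048,-0.214,0,0,0,1]'
python3 - <<'E'
from h import *
bot.camera("side");bot.camera("side")
p,K,T,o=cam("wrist");cv2.imwrite("pics/w3.png",p[...,::-1]);print(o["eef_pos"],o["grip_width"])
h=cv2.cvtColor(p,cv2.COLOR_RGB2HSV)
sp=p.max(2).astype(int)-p.min(2)
for c,s,m in blobs((sp<35)&(p.max(2)>105)&(p.max(2)<215),600,9000):
    q=ray(c,K,T,.036)
    if not(.42<q[0]<.53 and -.2<q[1]<.1):continue
    cn=cv2.findContours(m.astype(np.uint8),cv2.RETR_EXTERNAL,2)[0][0]
    r=cv2.minAreaRect(cn);b=np.array([ray(x,K,T,.036) for x in cv2.boxPoints(r)])
    print(c,s.tolist(),r,"\n",b.round(4),b.mean(0).round(4),[np.linalg.norm(b[i]-b[i-1]).round(4) for i in range(4)],np.degrees(np.arctan2(*(b[1]-b[0])[1::-1])).round(1))
E
```

```text
clock: 30.08
eef_pos: [0.4598, -0.0587, 0.1501]
tool_rot: [0.709, 0.706, 0.0, 0.0]
ft_force: [-0.1, -0.6, -0.0]
grip_width: 0.0856
grasp_force: 0.0
[ 0.45995358 -0.05672059  0.14992568] 0.08493368572678218
[350.55121294  50.38993711] [318, 14, 69, 73, 2226] ((351.8500061035156, 50.05000305175781), (56.89042282104492, 61.57948303222656), 16.557071685791016) 
 [[0.4875 0.04   0.036 ]
 [0.4987 0.079  0.036 ]
 [0.5381 0.0686 0.036 ]
 [0.5285 0.0287 0.036 ]] [0.5132 0.0541 0.036 ] [np.float64(0.0426), np.float64(0.0405), np.float64(0.0408), np.float64(0.041)] 73.9
[278.04474708 191.82814527] [247, 164, 64, 60, 1542] ((277.9922790527344, 193.9200897216797), (52.195552825927734, 48.67755889892578), 21.03750991821289) 
 [[ 0.4322 -0.0644  0.036 ]
 [ 0.4471 -0.0269  0.036 ]
 [ 0.4861 -0.042   0.036 ]
 [ 0.4725 -0.0807  0.036 ]] [ 0.4595 -0.0535  0.036 ] [np.float64(0.0435), np.float64(0.0403), np.float64(0.0418), np.float64(0.041)] 68.3
[310.32697548 297.17711172] [284, 277, 54, 48, 1101] ((310.6470947265625, 300.5882568359375), (40.74597930908203, 46.56684112548828), 75.96376037597656) 
 [[ 0.4639 -0.1371  0.036 ]
 [ 0.5033 -0.1261  0.036 ]
 [ 0.5138 -0.1656  0.036 ]
 [ 0.4731 -0.1774  0.036 ]] [ 0.4885 -0.1515  0.036 ] [np.float64(0.0414), np.float64(0.0409), np.float64(0.0409), np.float64(0.0424)] 15.6
```

View pics/w3.png

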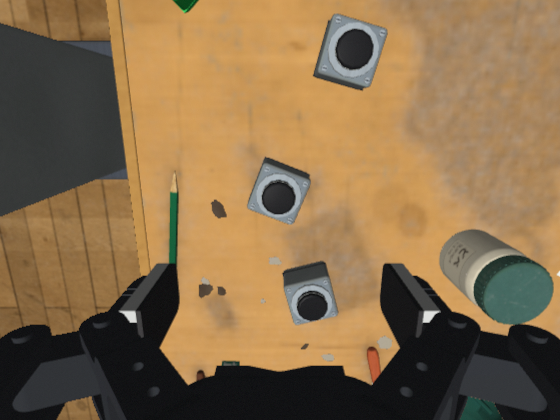

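S3's housing is at (.460,-.0535), with sides at -21.5° yaw and the measured side lengths of 41–43 mm check out. I'll turn, descend and grip.

```bash
python3 -m pendant '[0.007,0,0.04,0,0,0.04,1,0.007,0,0.1,0,0,0.08,1,0.007,0,0.16,0,0,0.119,1,0.007,0,0.2,0,0,0.119,1,0.007,0,0.24,0,0,0.119,1,0.007,0,0.27,0,0,0.119,1,0.007,0,0.295,0,0,0.119,1,0.007,0,0.312,0,0,0.119,1,0.007,0,0.312,0,0,0.119,1,0.007,0,0.312,0,0,0.119,1]'
```

```text
clock: 31.07
eef_pos: [0.4599, -0.0526, -0.0062]
tool_rot: [0.826, 0.564, -0.0, -0.0]
ft_force: [-0.8, 0.8, 0.2]
grip_width: 0.0856
grasp_force: 0.0
```

```bash
python3 -m pendant '[0,0,0,0,0,0,0.3,0,0,0,0,0,0,0.3,0,0,0,0,0,0,0.3,0,0,0,0,0,0,0.3,0,0,0,0,0,0,0.3,0,0,0,0,0,0,0.3,0,0,0,0,0,0,0.3,0,0,0,0,0,0,0.3,0,0,0,0,0,0,0.3,0,0,0,0,0,0,0.3]'
```

```text
clock: 31.9
eef_pos: [0.4608, -0.0536, -0.0051]
tool_rot: [0.826, 0.563, 0.001, 0.001]
ft_force: [-0.2, 0.3, 5.7]
grip_width: 0.041
grasp_force: 61.9
```

Gripped (41 mm, 62 N). Lift, then carry towards the dish.

```bash
python3 -m pendant '[0,0,-0.02,0,0,0,0.3,0,0,-0.08,0,0,0,0.3,0,0,-0.15,0,0,0,0.3,0,0,-0.22,0,0,0,0.3,0,0,-0.3,0,0,0,0.3,0,0,-0.37,0,0,0,0.3,0,0,-0.4,0,0,0,0.3,0,0,-0.4,0,0,0,0.3,0,0,-0.4,0,0,0,0.3,0,0,-0.4,0,0,0,0.3]';python3 -m pendant '[0.05,-0.005,0,0,0,0,0.3,0.12,-0.012,0,0,0,0,0.3,0.2,-0.02,0,0,0,0,0.3,0.28,-0.03,0,0,0,0,0.3,0.36,-0.038,0,0,0,0,0.3,0.44,-0.045,0,0,0,0,0.3,0.52,-0.053,0,0,0,0,0.3,0.6,-0.061,0,0,0,0,0.3,0.65,-0.067,0,0,0,0,0.3,0.669,-0.069,0,0,0,0,0.3]'
python3 - <<'E'
from h import *
for i in range(3):bot.camera("side")
p,K,T,o=cam("wrist");cv2.imwrite("pics/w4.png",p[...,::-1]);print(o["eef_pos"],o["ft_force"],o["grip_width"])
sp=p.max(2).astype(int)-p.min(2)
for c,s,m in blobs((sp<40)&(p.min(2)>140),1500,40000):
    cn=max(cv2.findContours(m.astype(np.uint8),0,2)[0],key=len);e=cv2.fitEllipse(cv2.convexHull(cn))
    print(c,s.tolist(),e,ray(e[0],K,T,.025),"width m",ray((e[0][0]+e[1][1]/2,e[0][1]),K,T,.025)-ray((e[0][0]-e[1][1]/2,e[0][1]),K,T,.025))
E
```

```text
clock: 32.73
eef_pos: [0.4587, -0.0534, 0.1922]
tool_rot: [0.826, 0.563, -0.001, -0.001]
ft_force: [-0.3, -0.1, -2.5]
grip_width: 0.0413
grasp_force: 61.5
clock: 33.57
eef_pos: [0.549, 0.2741, 0.1899]
tool_rot: [0.825, 0.565, -0.002, -0.001]
ft_force: [-0.3, -0.5, -2.2]
grip_width: 0.0413
grasp_force: 61.4
[0.54872919 0.27003505 0.19118033] [-0.59179193 -0.14948436 -1.54104696] 0.04071242077622715
[253.41270842  80.27847835] [188, 11, 131, 139, 14274] ((253.32864379882812, 80.2066650390625), (130.52731323242188, 139.49510192871094), 169.97402954101562) [0.56134191 0.36584268 0.025     ] width m [ 0.11512543 -0.04501458  0.        ]
[277.55088933 290.41551383] [228, 263, 100, 74, 2024] ((278.211669921875, 305.4031982421875), (84.58816528320312, 99.59638214111328), 87.4568099975586) [0.49904467 0.14633322 0.025     ] width m [ 0.09965779 -0.03860903  0.        ]
```

View pics/w4.png

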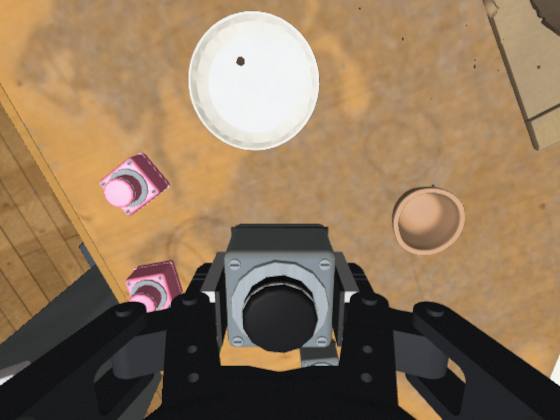

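The dish is at px (253,80), measured at (.561,.366), and its rim width matches 117 mm. The held switch is square in the jaws at (281,300). I'll move closer, remeasure the dish nearer the image centre, and check the switch's offset in the grip.

```bash
python3 -m pendant '[0.05,-0.012,0.05,0,0,0,0.3,0.098,-0.024,0.1,0,0,0,0.3,0.098,-0.024,0.1,0,0,0,0.3,0.098,-0.024,0.1,0,0,0,0.3,0.098,-0.024,0.1,0,0,0,0.3,0.098,-0.024,0.1,0,0,0,0.3,0.098,-0.024,0.1,0,0,0,0.3,0.098,-0.024,0.1,0,0,0,0.3,0.098,-0.024,0.1,0,0,0,0.3,0.098,-0.024,0.1,0,0,0,0.3]'
python3 - <<'E'
from h import *
p,K,T,o=cam("wrist");print(o["eef_pos"],o["tool_rot"])
sp=p.max(2).astype(int)-p.min(2)
for c,s,m in blobs((sp<40)&(p.min(2)>140),3000,60000):
    cn=max(cv2.findContours(m.astype(np.uint8),0,2)[0],key=len);e=cv2.fitEllipse(cv2.convexHull(cn))
    q=ray(e[0],K,T,.025);print(s.tolist(),e,q)
    # world-plane circle fit
    w=np.array([ray(x,K,T,.025)[:2] for x in cv2.convexHull(cn)[:,0]]);A=np.c_[2*w,np.ones(len(w))];x=np.linalg.lstsq(A,(w**2).sum(1),rcond=None)[0];print("circ",x[:2],np.sqrt(x[2]+x[:2]@x[:2]))
H=bot.camera("wrist")["hand_eye"]
print("switch top in tool",np.mean([ray(u,K,H,-.041) for u in((226,253),(335,253),(338,346),(225,346))],0))
for z in (-.047,-.053):print("key",z,ray((281,310),K,H,z))
Rm=R.from_quat(o["tool_rot"]).as_matrix();print(Rm.round(4))
E
```

```text
clock: 34.6
eef_pos: [0.557, 0.3202, 0.1447]
tool_rot: [0.826, 0.563, 0.001, 0.0]
ft_force: [0.3, -0.6, -2.2]
grip_width: 0.0411
grasp_force: 61.2
[0.55704679 0.32023932 0.1446536 ] [8.26335547e-01 5.63177856e-01 5.12541459e-04 5.93046490e-05]
[190, 70, 146, 147, 16758] ((262.7550048828125, 142.7429962158203), (144.76039123535156, 147.73699951171875), 154.11900329589844) [0.56150936 0.36620511 0.025     ]
circ [0.56026021 0.36301011] 0.058060703589078805
switch top in tool [-4.71071368e-05  1.31530664e-03 -4.10000000e-02]
key -0.047 [ 0.0001243   0.00129068 -0.047     ]
key -0.053 [ 0.00400625  0.00126258 -0.053     ]
[[ 3.657e-01  9.307e-01  9.000e-04]
 [ 9.307e-01 -3.657e-01  5.000e-04]
 [ 8.000e-04  7.000e-04 -1.000e+00]]
```

```bash
python3 - <<'E'
from h import *
p,K,T,o=cam("wrist");sp=p.max(2).astype(int)-p.min(2)
for c,s,m in blobs((sp<40)&(p.min(2)>140),3000,60000):
    cn=max(cv2.findContours(m.astype(np.uint8),0,2)[0],key=len)[:,0]
    w=np.array([ray(x,K,T,.025)[:2] for x in cn]);print("enc",cv2.minEnclosingCircle((w*1000).astype(np.float32)))
    for k in range(8):
        a=k*np.pi/4;pr=w@[np.cos(a),np.sin(a)];
        if k<4:print(45*k,(pr.max()+pr.min())/2,pr.max()-pr.min())
    d=np.linalg.norm(w-[.561,.364],axis=1);an=np.degrees(np.arctan2(*(w-[.561,.364]).T[::-1]))
    print([(a,round(d[abs(an-a)<8].max()*1e3,1)) for a in range(-165,180,30) if (abs(an-a)<8).any()])
E
```

```text
enc ((560.1561889648438, 362.950927734375), 58.214725494384766)
0 0.5602497901998806 0.11604706253238162
45 0.6529385706692039 0.11602272213780485
90 0.36301854335778055 0.11621438599241696
135 -0.13949819780812903 0.1160789111093542
[(-165, np.float64(58.9)), (-135, np.float64(59.2)), (-105, np.float64(59.4)), (-75, np.float64(59.1)), (-45, np.float64(58.3)), (-15, np.float64(57.4)), (15, np.float64(57.0)), (45, np.float64(56.9)), (75, np.float64(57.0)), (105, np.float64(57.3)), (135, np.float64(58.0)), (165, np.float64(58.5))]
```

The dish centre is a clean circle fit at (.5602,.3630), 116 mm across, so the TCP target is (.559,.3635). Lower to just above the floor.

```bash
python3 -m pendant '[0.041,-0.014,0,0,0,0,0.3,0.082,-0.028,0,0,0,0,0.3,0.082,-0.028,0.03,0,0,0,0.3,0.082,-0.028,0.09,0,0,0,0.3,0.082,-0.028,0.15,0,0,0,0.3,0.082,-0.028,0.2,0,0,0,0.3,0.082,-0.028,0.24,0,0,0,0.3,0.082,-0.028,0.26,0,0,0,0.3,0.082,-0.028,0.265,0,0,0,0.3,0.082,-0.028,0.266,0,0,0,0.3]';python3 -m pendant '[0,0,0.002,0,0,0,0.3,0,0,0.004,0,0,0,0.3,0,0,0.006,0,0,0,0.3,0,0,0.008,0,0,0,0.3,0,0,0.01,0,0,0,0.3,0,0,0.012,0,0,0,0.3,0,0,0.013,0,0,0,0.3,0,0,0.013,0,0,0,0.3,0,0,0.013,0,0,0,0.3,0,0,0.013,0,0,0,0.3]'
```

```text
clock: 35.58
eef_pos: [0.5585, 0.3637, 0.0106]
tool_rot: [0.826, 0.563, -0.0, -0.0]
ft_force: [0.6, 0.0, -2.0]
grip_width: 0.0411
grasp_force: 61.4
clock: 36.42
eef_pos: [0.5587, 0.3638, 0.0044]
tool_rot: [0.826, 0.563, -0.0, -0.0]
ft_force: [-0.1, 0.0, -2.7]
grip_width: 0.0407
grasp_force: 61.4
```

```bash
python3 -m pendant '[0,0,0.001,0,0,0,0.3,0,0,0.002,0,0,0,0.3,0,0,0.003,0,0,0,0.3,0,0,0.003,0,0,0,0.3,0,0,0.003,0,0,0,0.3,0,0,0.003,0,0,0,0.3,0,0,0.003,0,0,0,0.3,0,0,0.003,0,0,0,0.3,0,0,0.003,0,0,0,0.3,0,0,0.003,0,0,0,0.3]'
```

```text
clock: 37.25
eef_pos: [0.5587, 0.3638, 0.0029]
tool_rot: [0.826, 0.563, -0.0, 0.0]
ft_force: [-0.1, -0.1, -0.8]
grip_width: 0.0411
grasp_force: 61.4
```

```bash
python3 -m pendant '[0,0,0.001,0,0,0,0.3,0,0,0.002,0,0,0,0.3,0,0,0.003,0,0,0,0.3,0,0,0.003,0,0,0,0.3,0,0,0.003,0,0,0,0.3,0,0,0.003,0,0,0,0.3,0,0,0.003,0,0,0,0.3,0,0,0.003,0,0,0,0.3,0,0,0.003,0,0,0,0.3,0,0,0.003,0,0,0,0.3]'
```

```text
clock: 38.08
eef_pos: [0.5589, 0.3639, 0.0023]
tool_rot: [0.826, 0.563, 0.0, -0.0]
ft_force: [-2.6, -1.1, 5.7]
grip_width: 0.0412
grasp_force: 62.2
```

Seated: the force turned to +5.7 N at the expected height. Open a little, then lift straight up.

```bash
python3 -m pendant '[0,0,-0.001,0,0,0,0.3,0,0,-0.001,0,0,0,0.55,0,0,-0.001,0,0,0,0.58,0,0,-0.001,0,0,0,0.58,0,0,-0.002,0,0,0,0.58,0,0,-0.01,0,0,0,0.58,0,0,-0.03,0,0,0,0.58,0,0,-0.05,0,0,0,0.6,0,0,-0.08,0,0,0,0.6,0,0,-0.1,0,0,0,0.6]'; python3 -m pendant '[0,0,-0.05,0,0,0,0.6,0,0,-0.1,0,0,0,0.6,0,0,-0.15,0,0,0,0.6,0,0,-0.2,0,0,0,0.6,-0.05,0,-0.25,0,0,0,0.6,-0.1,0,-0.25,0,0,0,0.6,-0.14,0,-0.25,0,0,0,0.8,-0.14,0,-0.25,0,0,0,1,-0.14,0,-0.25,0,0,0,1,-0.14,0,-0.25,0,0,0,1]'
python3 - <<'E'
from h import *
bot.camera("side");p,K,T,o=cam("wrist");q=cam("side")[0]
cv2.imwrite("pics/f.png",np.hstack([cv2.resize(p,(400,300)),cv2.resize(q[140:290,190:390],(400,300))])[...,::-1])
sp=p.max(2).astype(int)-p.min(2);print(o["eef_pos"])
m=((sp<40)&(p.min(2)>140)).astype(np.uint8)
for cn in cv2.findContours(m,0,2)[0]:
    if cv2.contourArea(cn)>5000:
        w=np.array([ray(x,K,T,.025)[:2] for x in cn[:,0]])*1e3;print("dish",cv2.minEnclosingCircle(w.astype(np.float32)))
for c,s,mm in blobs(p.max(2)<50,300,4000):print("key",s.tolist(),ray((s[0]+s[2]/2,s[1]+s[3]/2),K,T,.057).round(4))
E
```

```text
clock: 38.92
eef_pos: [0.5596, 0.3644, 0.0541]
tool_rot: [0.826, 0.563, 0.001, 0.0]
ft_force: [1.2, 0.4, 0.4]
grip_width: 0.0513
grasp_force: 0.0
clock: 39.75
eef_pos: [0.5337, 0.2991, 0.1774]
tool_rot: [0.826, 0.563, 0.001, -0.0]
ft_force: [0.5, 0.7, 0.1]
grip_width: 0.0851
grasp_force: 0.0
[0.53361137 0.29933744 0.17701715]
dish ((560.08935546875, 362.9679260253906), 58.254180908203125)
key [264, 94, 33, 34, 501] [0.5601 0.3629 0.057 ]
key [56, 279, 59, 41, 516] [0.3341 0.2735 0.057 ]
key [271, 326, 26, 29, 554] [0.487  0.1665 0.057 ]
```

View pics/f.png

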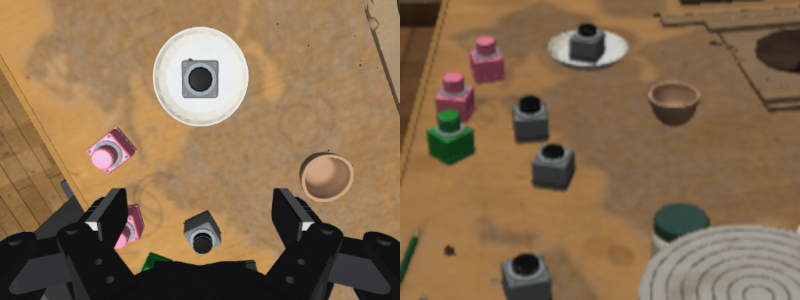

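The final pictures show the switch upright in the middle of the dish (key at (.560,.363), dish centre (.560,.363)), the keys down, and the other three switches in place with the gripper clear. Handing in.

```bash
python3 -c "
from workcell import bot
print(bot.job_done())"
```

```text
the job is handed in; nothing more can be done
None
```

I pressed all four keys until they latched (highest force read 9.2 N), found the weak switch (about 3 N against 7–9 N for the others), stood it upright in the middle of the dish, and handed the job in at about 40 s; the judge's result isn't shown.

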